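# Set up the embossing press for the next book cover

### The job

Set up the small embossing press: first turn its setting knob until the pointer lines up squarely with the raised index lug on the dial ring and leave it there. Then pick up the brass die with the narrow end (not the plain rectangular one) and lower it, without dropping it, into the matching recess of the press bed so that it lies flat and fully down. Leave the other die and everything else on the bench where they are.

Things in the scene. Friction and masses are not known exactly. Their poses are not given: they have to be found in the camera images.
- knob_grip (a point): Setting knob of the press: black disc 76 mm across, 10 mm thick, with an upright grip bar 72 long, 16 wide, 36 mm high. Point: on the vertical turning axis, 13 mm below the bar's top, 21 mm above the disc, 62 mm above the bench. x runs level along the bar to the pointer: a nose on the disc's rim reaching 50 mm out, white line on that half of the bar; z up. Nothing near the bar above the disc.
- index: Dial ring on the press base round the knob: aluminium disc 144 mm across, 3 mm thick, fine ticks, and one raised dark steel lug, the index: from 54 to 72 mm out from the axis, 7 mm wide, top 38 mm above the bench, white line along it. Fixed, at another angle each time. Origin on the knob's axis on the base, 25 mm above the bench; x points out to the lug, z up.
- bed (a point): Centre of the floor of the die recess in the press bed, 25 mm above the bench. Walls 8 mm high; outline of the die with 6 mm free all round: wide part 72 mm wide at +x (x -21 to +81 mm), narrow part 38 mm wide at -x (-81 to -21). z up. The knob's axis is 165 mm away at -y; the press's column, 235 mm high, begins 100 mm away at +y. The press is fixed, its place and yaw vary.
- die: Die to load: flat brass plate 10 mm thick, 150 mm long: head 60 mm wide (x -15 to +75 mm), narrow tang 26 mm wide (x -75 to -15). Wooden grip rib on top along x, 70 long, 16 wide, its top 50 mm above the underside, centred at x = +12 mm. About 0.45 kg. Origin mid-length at the underside; x to the wide end, z up. Loaded, its origin and axes coincide with those of bed.
- die_grip (a point): Point in the die's grip rib to grasp: x = +12 mm, 36 mm above the underside (14 mm below the rib's top, 26 mm above the plate); axes as those of die.
- other_die: The die to leave alone: the same brass and the same grip rib, but a plain rectangle 150 x 60 x 10 mm, rib in its middle. It lies beside the die; which of the two is nearer to the robot changes. Origin centre of underside, x along it.
- brush: Bystander: glue brush 200 mm long, wooden handle, lying to the robot's right of the dies. Origin centre of underside, x along it to the bristles.
- folder: Bystander: white flat folding bone, 160 x 26 x 6 mm, lying on the robot's side of the dies. Origin centre of underside, x along it.
- hammer: Bystander: hammer 260 mm long, lying to the left. Origin centre, at the bench.
- pot: Bystander: steel cup 80 mm across, 90 mm high. Origin centre of underside.
- knob (a joint): Angle of the setting knob in rad, growing counterclockwise from above; it is the pointer's direction measured from the x axis of bed. Stops at -0.3 and 3.0. No spring or backlash; about 0.08 N m turns it and it stays where it is left. The pointer starts 0.6 to 2.3 rad clockwise of the lug, so it must go counterclockwise, in two grasps if need be.

How it is judged:
By the outcome, as a careful person would: the job done as asked, in the order asked, and still so for the second after the job is handed in, with the robot touching nothing.
It also fails if it takes over 67 s, if anything falls off the work surface, if the arm or the gripper's body presses on something with over 40 N, if the wrist force passes 120 N, or if a joint passes its speed limit or range.

### The arm

A 7-joint arm with a two-finger parallel gripper is mounted at the origin on the work surface. World frame = base frame: x ahead of the robot, y to its left, z up, the work surface at z = 0. Lengths are in m, angles in rad, forces in N, time in s.
With the tool pointing down it reaches from about 0.425 to 1.025 m from the base axis. Payload 9.4 kg.
Tool frame: the origin (TCP) lies between the finger pads; the fingertips stand 22 mm ahead of it and the grasp point (between the pads) lies 3 mm ahead of it (bot.tip_extent is the distance from the TCP to the fingertips, in m); z points along the fingers, y is the line along which they close (so a half turn about z gives the same grasp; the last joint's range is limited). The gripper opens to 85 mm and grips with 20 to 120 N. Pads are 22 mm wide; open, the fingers measure 114 mm over their backs; the gripper's body (76 mm by 85 mm) begins 54 mm behind the grasp point. The pads swing forward as they close: fully open they stand 13 mm farther back than shut.
Start: joints at [1.099, 0.599, -0.003, 1.599, 0.002, 0.943, -0.08], TCP at [0.279, -0.669, 0.253] pointing down, gripper open.
Joint ranges: [-2.57, 2.57], [-0.35, 1.97], [-1.29, 1.29], [0.11, 2.56], [-1.05, 4.19], [0.11, 1.86], [-2.63, 2.63]. Speed limits (rad/s): [2.22, 2.22, 3.01, 3.01, 3.14, 3.14, 3.14].

### API

Orientations are given as a unit quaternion [w, x, y, z].
In Python, from cell import bot gives the robot as it stands.
- The arm moves only by the shell command python3 -m crank 'ROWS' [OPENING]. ROWS is JSON, one flat list of numbers, 6 for each row, row after row: the shift along the tool's x, y, z in mm, then the turn, a rotation vector about the tool's x, y, z in rad. In form: [dx, dy, dz, ax, ay, az, dx, dy, dz, ax, ay, az, ...]. A call has exactly 8 rows; each row shifts and turns the commanded pose from where the row before left it, along the tool's axes as they then stand; what a row does not reach is not made up. A row lasts 1/8 s, in which the tool goes at most 62.5 mm and 10.7 degrees, less where a joint would pass 70% of its speed; a pose out of reach is approached as far as the arm can. A call is refused whole if a number of a shift passes 62.5 or a number of a turn 0.188, either way. A call with a gripper value outside its range is refused whole. OPENING is the closure, from -1 (fully open) to 1 (shut), set as the call begins (- or left out, the last holds). The fingers move at their own pace and stop on an object; the grip force is fixed at half the most. Time passes only in rows, so rows that do not move let the fingers close, or fill a call up. It gives the time, the measured TCP pose, the force, the opening and the grip force at its end, in the units of the state.
- bot.read_state(): the state, without advancing time (a new reading comes with each control period).
- bot.read_camera(name): name is "scene" or "top" or "wrist"; returns a dict with "color" (420x560x3 uint8, red, green, blue), "fx", "fy", "cx", "cy" (pixels), "R" (3x3) and "t" (3): a world point X has camera coordinates R X + t. Camera axes: x right, y down, z forward; pixel columns grow to the right and rows downward; lengths in m; the calibration is good to about 2 mm. A picture is of the moment at which its call begins. There is no depth.
- bot.hand_in(): hands the job in; it is judged then, once.
The state is a dict: "time_s": time; "joint_positions": joint angles; "joint_velocities": joint speeds; "joint_efforts": joint torques, N m; "tcp_pos": TCP position; "ee_rot": TCP orientation; "ft_force": force on the tool from outside, world axes, zero at the start; "torque": the same for the moment, N m; "opening": finger opening in m; "gripper_force": force on a finger pad.
Only numpy, scipy, OpenCV 4.12 (cv2) and the standard library are available. Lean on these libraries where they do the work, as an engineer would, in place of code of your own. Each camera call takes 0.05 s, during which the arm holds its last target. There are 200 camera calls.

## Working session

There is one attempt and no reset: what is moved stays moved. The work goes in short steps, Python scripts to look and compute and a shell command to move; the robot and the scene stay as the last step left them, time stands still between calls to the robot, and variables do not carry over. Pictures are saved under pics/ and viewed, at most 13 in all, crops included, and the job is handed in when it is done.

```bash
mkdir -p pics; ls; python3 - <<'E'
from cell import bot
import cv2,numpy as np,pickle
d={}
for n in ("scene","top","wrist"):
    c=bot.read_camera(n); d[n]=c
    cv2.imwrite(f"pics/{n}0.png",c["color"][:,:,::-1])
    print(n,c["fx"],c["cx"],c["cy"],np.round(c["R"],3).tolist(),np.round(c["t"],3).tolist())
pickle.dump(d,open("c0.pkl","wb"))
cv2.imwrite("pics/st0.png",np.hstack([cv2.resize(d[n]["color"][:,:,::-1],(400,300)) for n in("scene","wrist")]))
s=bot.read_state();print(s)
E
```

```text
pics
scene 509.41813411299813 285.96641962166495 211.2860355553083 [[0.03, 0.999, 0.013], [0.855, -0.019, -0.519], [-0.518, 0.027, -0.855]] [-0.016, -0.365, 1.756]
top 511.31882295955864 289.7678407328888 211.44800665526625 [[0.012, -1.0, -0.004], [-0.999, -0.012, -0.049], [0.049, 0.004, -0.999]] [0.011, 0.476, 1.728]
wrist 342.1379882112909 281.02348335005775 207.23484679073366 [[0.384, -0.923, -0.002], [-0.877, -0.366, 0.311], [-0.288, -0.118, -0.95]] [-0.725, -0.041, 0.381]
{'time_s': 0.15, 'joint_positions': array([ 1.09931096,  0.5999332 , -0.00252702,  1.599932  ,  0.00180006,
        0.94290682, -0.07979267]), 'joint_velocities': array([-0.00024869, -0.00232995,  0.00029664, -0.00226279,  0.00034637,
        0.0009854 ,  0.0005538 ]), 'joint_efforts': array([ 2.98286221e-03, -7.76999187e+01,  1.56647366e+00, -2.58240116e+01,
        1.24815750e-02,  6.76878975e-03,  4.73147145e-05]), 'tcp_pos': array([ 0.27870496, -0.66894056,  0.2526265 ]), 'ee_rot': array([-5.62165574e-04,  9.80575953e-01,  1.96138863e-01, -1.74909439e-04]), 'ft_force': array([0.96845057, 0.91455903, 0.17562747]), 'torque': array([ 0.02714518,  0.00992417, -0.03475887]), 'gripper_force': 0.0, 'opening': 0.0856778166249206}
```

View pics/top0.png

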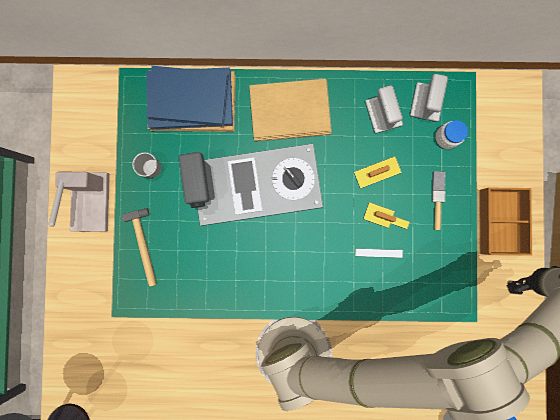

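View pics/scene0.png

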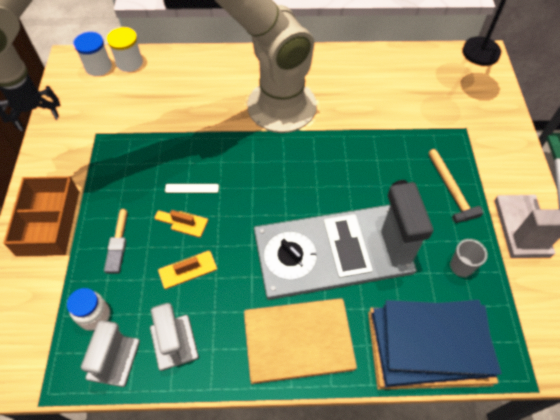

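The top view shows the press at (243,185) with its knob at (293,179), the tanged die at (387,215) and the plain die at (378,172). The scene view shows the same layout. Next I'll enlarge the crops.

```bash
cat > h.py <<'E'
import cv2,numpy as np,pickle
from scipy.optimize import least_squares
def crop(c,x0,y0,w,h,s):
    im=cv2.resize(c["color"][y0:y0+h,x0:x0+w,::-1],None,fx=s,fy=s,interpolation=cv2.INTER_CUBIC)
    for k in range(0,w,10):
        cv2.putText(im,str(x0+k),(k*s,8),0,.3,(255,0,255),1); cv2.line(im,(k*s,10),(k*s,14),(255,0,255),1)
    for k in range(10,h,10):
        cv2.putText(im,str(y0+k),(0,k*s),0,.3,(255,0,255),1)
    return im
def proj(c,X):
    p=np.asarray(X)@np.array(c["R"]).T+c["t"]
    return np.stack([c["fx"]*p[...,0]/p[...,2]+c["cx"],c["fy"]*p[...,1]/p[...,2]+c["cy"]],-1)
def ray(c,u,v):
    R=np.array(c["R"]);d=R.T@np.array([(u-c["cx"])/c["fx"],(v-c["cy"])/c["fy"],1]);return -R.T@c["t"],d
def atz(c,u,v,z):
    o,d=ray(c,u,v);return o+d*(z-o[2])/d[2]
def tri(obs):
    A=[];b=[]
    for c,u,v in obs:
        o,d=ray(c,u,v);d/=np.linalg.norm(d);P=np.eye(3)-np.outer(d,d);A.append(P);b.append(P@o)
    A=np.vstack(A);b=np.hstack(b);x=np.linalg.lstsq(A,b,rcond=None)[0];return x,np.linalg.norm(A@x-b)
E
python3 - <<'E'
from h import *
d=pickle.load(open("c0.pkl","rb"))
cv2.imwrite("pics/a.png",np.vstack([crop(d["top"],175,140,160,60,5)[:, :],crop(d["top"],175,200,160,30,5),np.zeros((20,800,3),np.uint8)]))
a=crop(d["top"],345,150,75,110,5);b=crop(d["scene"],150,180,75,110,5)
cv2.imwrite("pics/b.png",np.hstack([a,b]))
cv2.imwrite("pics/c.png",crop(d["scene"],250,200,170,100,4))
E
```

```text
(no output)
```

View pics/a.png

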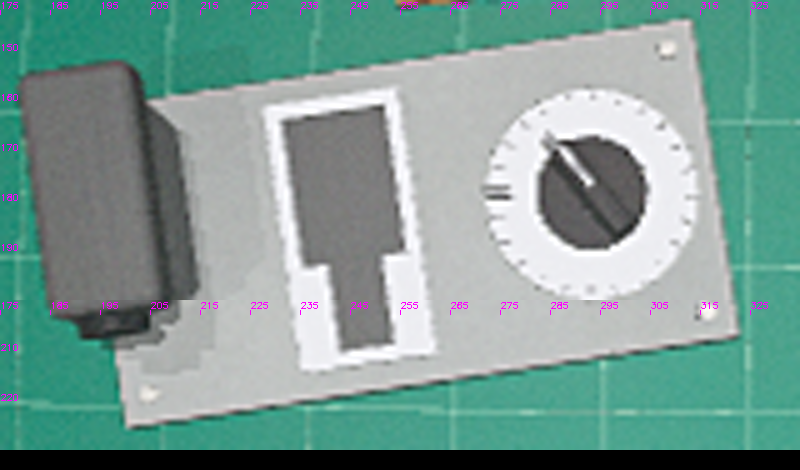

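View pics/b.png

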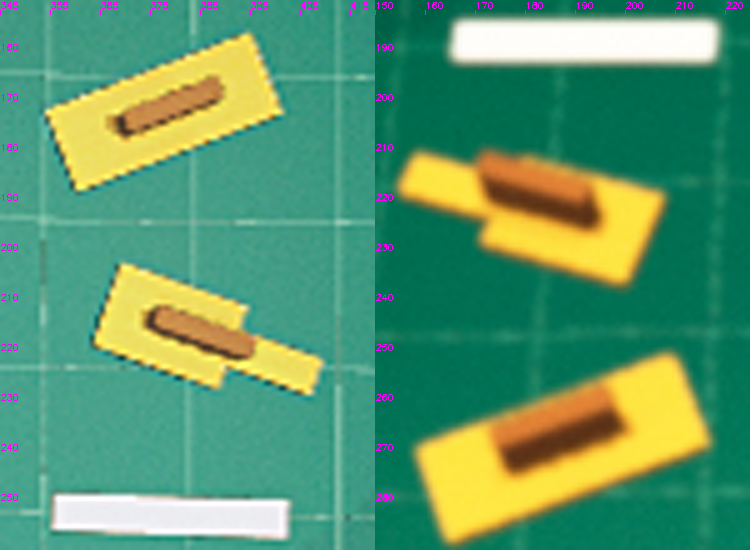

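View pics/c.png

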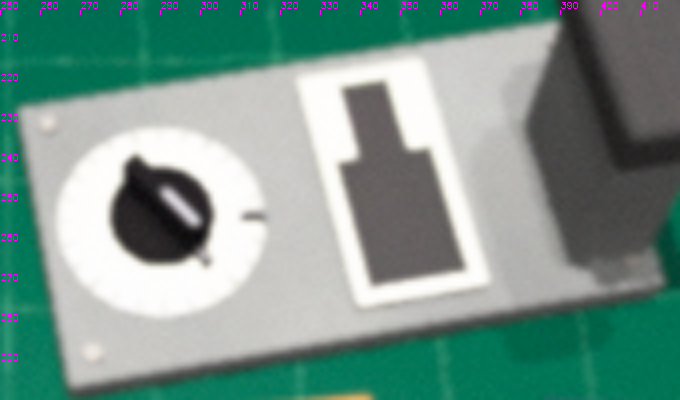

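```bash
cat > fit.py <<'E'
from h import *
d=pickle.load(open("c0.pkl","rb"));T,S=d["top"],d["scene"]
px=lambda P,s,x0,y0:(np.array(P,float)+.5)/s-.5+[x0,y0]
def fit(obs,p0,free=4):
    def m(p,q):
        c,s=np.cos(p[3]),np.sin(p[3]);q=np.array(q,float)/1000
        return np.stack([p[0]+c*q[:,0]-s*q[:,1],p[1]+s*q[:,0]+c*q[:,1],p[2]+0*q[:,0]],1)
    f=lambda p:np.concatenate([(proj(c,m(p,q))-u).ravel() for c,q,u in obs])
    r=least_squares(f,p0,loss="soft_l1");return r.x,np.sqrt(np.mean(f(r.x)**2))
bt=([[81,36],[81,-36],[-21,-36],[-21,-19],[-81,-19],[-81,19],[-21,19],[-21,36]],px([(281,121),(384,106),(406,250),(384,254),(396,345),(341,352),(329,264),(303,268)],5,175,140))
bs=([[-81,-19],[-81,19],[-21,19],[-21,36],[81,36],[81,-36],[-21,-36],[-21,-19]],px([(343,90),(386,82),(407,152),(431,150),(466,270),(370,286),(339,163),(359,160)],4,250,200))
B=[(T,*bt),(S,*bs)]
for o in (B,B[:1],B[1:]): print("bed",*fit(o,[.6,.1,.03,0]))
dt=([[75,-30],[75,30],[-15,30],[-15,13],[-75,13],[-75,-13],[-15,-13],[-15,-30]],px([(120,264),(94,345),(220,388),(227,367),(311,395),(322,361),(243,323),(248,307)],5,345,150))
ds=([[75,30],[75,-30],[-15,-30],[-15,-13],[-75,-13],[-75,13]],px([(290,195),(253,284),(105,241),(115,216),(23,192),(40,153)],5,150,180))
D=[(T,*dt),(S,*ds)]
for o in (D,D[:1],D[1:]): print("die",*fit(o,[.5,-.3,.01,1.3]))
print("rib top",tri([(T,*px((203,331),5,345,150)),(S,*px((163,178),5,150,180))]))
print("dial",tri([(T,*px((591,194),5,175,140)),(S,*px((162,222),4,250,200))]))
print("lug",tri([(T,*px((497,192),5,175,140)),(S,*px((255,215),4,250,200))]))
print("nose",tri([(T,*px((548,133),5,175,140)),(S,*px((207,261),4,250,200))]))
E
python3 fit.py
```

```text
bed [0.56078172 0.17099307 0.02959348 0.16189651] 0.7188941107402568
bed [0.56242136 0.17107264 0.01287172 0.16907447] 0.2250517572952374
bed [ 0.52689027  0.18309413 -0.03428842  0.15338   ] 0.3315000617829007
die [ 0.45878337 -0.31336679  0.01075377  1.24834284] 0.515829939956361
die [ 0.45876544 -0.31458204  0.01131379  1.24665644] 0.4339693556487344
die [ 0.47337304 -0.30654407  0.0354791   1.24631469] 0.23251611303284153
rib top (array([ 0.46336273, -0.29943413,  0.04913372]), np.float64(0.0023887031177982974))
dial (array([0.58732865, 0.00840448, 0.02631862]), np.float64(0.0012623431441219446))
lug (array([0.58715762, 0.07255435, 0.0339036 ]), np.float64(0.0023784517061223617))
nose (array([0.62615187, 0.03766566, 0.0433203 ]), np.float64(0.0011297600709718205))
```

The triangulated heights match the text: bed rim about 30, die top about 11, rib top 49 and dial 26 mm. The knob axis worked out from the bed agrees with the dial to 1 mm. I'll move over the die on the way and take a wrist look there.

```bash
python3 -m crank '[37,-34.5,0,0,0,0,37,-34.5,0,0,0,0,37,-34.5,0,0,0,0,37,-34.5,0,0,0,0,37,-34.5,0,0,0,0,37,-34.5,0,0,0,0,37,-34.5,0,0,0,0,37,-34.5,0,0,0,0]' -1
cat >> h.py <<'E'
def snap(name):
    from cell import bot
    c=bot.read_camera("wrist");s=bot.read_state();pickle.dump((c,s),open(name+".pkl","wb"))
    cv2.imwrite(f"pics/{name}.png",c["color"][:,:,::-1]);return c,s
def psi(s):
    w,x,y,z=s["ee_rot"];return np.arctan2(2*(x*y+w*z),1-2*(y*y+z*z))
def delta(s,x,y,z,p):
    e=np.array([x,y,z])-s["tcp_pos"];q=psi(s);c,sn=np.cos(q),np.sin(q)
    return np.round(1000*np.array([c*e[0]+sn*e[1],sn*e[0]-c*e[1],-e[2]]),1),"az",round(float(-(((p-q)+np.pi)%(2*np.pi)-np.pi)),3)
E
python3 - <<'E'
from h import *
c,s=snap("w1");print(s["time_s"],s["tcp_pos"],s["ee_rot"],psi(s))
print(delta(s,.5874,.0083,.25,.394))
# predicted rib & die plate
import fit
E
```

```text
time_s: 1.15
tcp_pos: [0.4464, -0.2991, 0.2533]
ee_rot: [0.0, 0.981, 0.196, 0.0]
ft_force: [1.7, -0.3, 0.0]
opening: 0.0857
gripper_force: 0.0
1.2 [ 0.44954999 -0.29226591  0.25317618] [-1.62316835e-03  9.79869624e-01  1.99629607e-01  9.51184748e-04] 0.4019570114184918
(array([ 244.5, -222.7,    3.2]), 'az', 0.008)
bed [0.56078172 0.17099307 0.02959348 0.16189651] 0.7188941107402568
bed [0.56242136 0.17107264 0.01287172 0.16907447] 0.2250517572952374
bed [ 0.52689027  0.18309413 -0.03428842  0.15338   ] 0.3315000617829007
die [ 0.45878337 -0.31336679  0.01075377  1.24834284] 0.515829939956361
die [ 0.45876544 -0.31458204  0.01131379  1.24665644] 0.4339693556487344
die [ 0.47337304 -0.30654407  0.0354791   1.24631469] 0.23251611303284153
rib top (array([ 0.46336273, -0.29943413,  0.04913372]), np.float64(0.0023887031177982974))
dial (array([0.58732865, 0.00840448, 0.02631862]), np.float64(0.0012623431441219446))
lug (array([0.58715762, 0.07255435, 0.0339036 ]), np.float64(0.0023784517061223617))
nose (array([0.62615187, 0.03766566, 0.0433203 ]), np.float64(0.0011297600709718205))
```

View pics/w1.png

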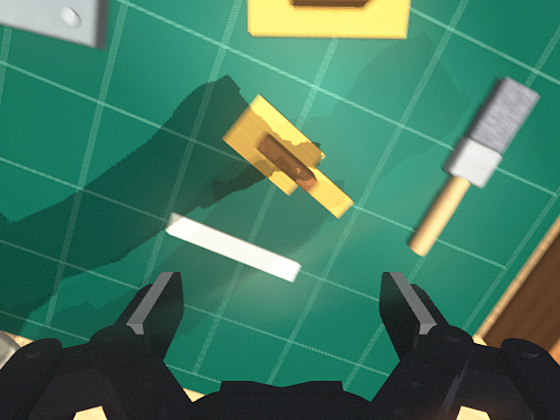

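The wrist picture shows the tanged die clear of everything: head corners (259,95), (222,140), (292,195) and (324,158), tang end (340,217) to (353,204). I'll refit with this view and move on to the knob.

```bash
python3 - <<'E'
from fit import *
W,s=pickle.load(open("w1.pkl","rb"))
q=[[75,-30],[75,30],[-15,30],[-75,13],[-75,-13],[-15,-13],[-15,-30]]
u=np.array([(259,95),(222,140),(292,195),(340,217),(353,204),(318,168),(324,158)],float)
print("W",fit([(W,q,u)],[.46,-.31,.01,1.25])); print("all",fit(D+[(W,q,u)],[.46,-.31,.01,1.25]))
print("rib",proj(W,np.array([.463,-.2994,.05])))
E
python3 -m crank '[30.5,-28,0,0,0,0,30.5,-28,0,0,0,0,30.5,-28,0,0,0,-0.06,30.5,-28,0,0,0,-0.06,32,-26,0,0,0,-0.06,33.5,-24,0,0,0,-0.06,35,-22,0,0,0,0,35,-22,0,0,0,0]'
python3 - <<'E'
from h import *
from cell import bot
s=bot.read_state();print(delta(s,.5874,.0083,.20,.647))
E
```

```text
bed [0.56078172 0.17099307 0.02959348 0.16189651] 0.7188941107402568
bed [0.56242136 0.17107264 0.01287172 0.16907447] 0.2250517572952374
bed [ 0.52689027  0.18309413 -0.03428842  0.15338   ] 0.3315000617829007
die [ 0.45878337 -0.31336679  0.01075377  1.24834284] 0.515829939956361
die [ 0.45876544 -0.31458204  0.01131379  1.24665644] 0.4339693556487344
die [ 0.47337304 -0.30654407  0.0354791   1.24631469] 0.23251611303284153
rib top (array([ 0.46336273, -0.29943413,  0.04913372]), np.float64(0.0023887031177982974))
dial (array([0.58732865, 0.00840448, 0.02631862]), np.float64(0.0012623431441219446))
lug (array([0.58715762, 0.07255435, 0.0339036 ]), np.float64(0.0023784517061223617))
nose (array([0.62615187, 0.03766566, 0.0433203 ]), np.float64(0.0011297600709718205))
W (array([ 0.45970481, -0.31151965,  0.01688137,  1.24387644]), np.float64(2.1416753518263483))
all (array([ 0.45951297, -0.31218967,  0.01364549,  1.24649978]), np.float64(1.2949979593381769))
rib [286.8854175 165.7198143]
time_s: 2.2
tcp_pos: [0.5739, 0.0053, 0.2532]
ee_rot: [0.0, 0.95, 0.312, -0.0]
ft_force: [-0.2, 0.5, 0.0]
opening: 0.0855
gripper_force: 0.0
(array([12.6,  5.6, 53.2]), 'az', -0.012)
```

```bash
python3 -m crank '[6,-2.5,10,0,0,-0.012,6,-2.5,10,0,0,0,0,0,10,0,0,0,0,0,10,0,0,0,0,0,10,0,0,0,0,0,0,0,0,0,0,0,0,0,0,0,0,0,0,0,0,0]'
python3 - <<'E'
from h import *
c,s=snap("w2");print(s["tcp_pos"],psi(s),delta(s,.5874,.0083,.07,.647))
print(np.round(proj(c,np.array([[.5874,.0083,.041],[.5874,.0083,.075],[.5872,.0726,.038]]))))
E
```

```text
time_s: 3.2
tcp_pos: [0.5804, 0.0155, 0.2036]
ee_rot: [0.0, 0.948, 0.318, 0.0]
ft_force: [0.3, -0.6, -0.3]
opening: 0.0851
gripper_force: 0.0
[0.58036565 0.01553312 0.20363696] 0.646794918377771 (array([  1.3,  10. , 133.6]), 'az', -0.0)
[[291. 191.]
 [293. 203.]
 [230. 145.]]
```

View pics/w2.png

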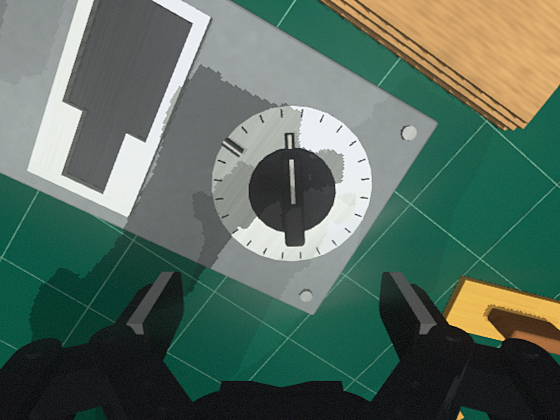

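The knob is in clear view: nose at (290,135), bar from (290,135) to (296,245), lug from (224,138) to (243,152), dial centre at (292,184).

```bash
python3 - <<'E' | tail -9
from fit import *
W,s=pickle.load(open("w2.pkl","rb"))
C=atz(W,291.5,184,.028);print("dial c",C)
K=np.array([.5874,.0083])
for n,u,v,z in(("lugout",224,138,.038),("lugin",243,152,.038),("nose",290,134,.037),("line out",292,158,.075),("bar back",296,244,.072)):
    p=atz(W,u,v,z);print(n,p,np.linalg.norm(p[:2]-K),np.arctan2(*(p[:2]-K)[::-1]),np.arctan2(*(p-C)[1::-1]))
q=[[-21,36],[-21,19],[-81,19],[-81,-19],[-21,-19],[-21,-36],[81,-36]]
u=np.array([(65,101),(83,108),(62,175),(103,193),(129,133),(144,141),(195,24)],float)
print(fit([(W,q,u)],[.56,.17,.03,.16]));print(fit(B+[(W,q,u)],[.56,.17,.03,.16]))
E
```

```text
nose (array([0.62615187, 0.03766566, 0.0433203 ]), np.float64(0.0011297600709718205))
dial c [0.58982245 0.00967498 0.028     ]
lugout [0.58905113 0.07985461 0.038     ] 0.07157365619661119 1.547725328281648 1.5817865070292558
lugin [0.58904096 0.06067183 0.038     ] 0.05239753471502481 1.539473754816524 1.5861194035373793
nose [0.62442354 0.03820535 0.037     ] 0.04759277205737489 0.6794419229205769 0.6895328715136835
line out [0.6141763  0.02969573 0.075     ] 0.034274589490312896 0.6741641822795928 0.6880583578980541
bar back [ 0.56066106 -0.01571507  0.072     ] 0.035940150425898466 -2.4098112016703492 -2.425218328732369
(array([0.560303  , 0.16974955, 0.03138036, 0.15373434]), np.float64(1.2542054969691292))
(array([0.56023617, 0.17013283, 0.03065174, 0.15435043]), np.float64(0.9415699210135472))
```

```bash
python3 -m crank '[2,5,10,0,0,-0.043,0,5,24,0,0,0,0,0,25,0,0,0,0,0,25,0,0,0,0,0,25,0,0,0,0,0,15,0,0,0,0,0,10,0,0,0,0,0,0,0,0,0]'
python3 -m crank '[0,0,0,0,0,0,0,0,0,0,0,0,0,0,0,0,0,0,0,0,0,0,0,0,0,0,0,0,0,0,0,0,0,0,0,0,0,0,0,0,0,0,0,0,0,0,0,0]' 1
python3 - <<'E'
from h import *
from cell import bot
s=bot.read_state();print(s["torque"],s["tcp_pos"],psi(s))
E
```

```text
time_s: 4.25
tcp_pos: [0.5879, 0.0089, 0.0688]
ee_rot: [-0.0, 0.941, 0.338, -0.0]
ft_force: [-0.6, -0.4, 1.0]
opening: 0.0857
gripper_force: 0.0
time_s: 5.25
tcp_pos: [0.5877, 0.0094, 0.0698]
ee_rot: [-0.0, 0.941, 0.338, 0.0]
ft_force: [-2.0, 2.0, 5.7]
opening: 0.0148
gripper_force: 58.8
[ 0.25675297  0.44555945 -0.05472821] [0.58771663 0.00944372 0.06977702] 0.6901936977046137
```

```bash
python3 -m crank '[0,0,0,0,0,-0.12,0,0,0,0,0,-0.12,0,0,0,0,0,-0.12,0,0,0,0,0,-0.12,0,0,0,0,0,-0.12,0,0,0,0,0,-0.12,0,0,0,0,0,-0.12,0,0,0,0,0,-0.042]'
python3 - <<'E'
from h import *
from cell import bot
c,s=snap("w3");print(s["torque"],s["ft_force"],s["tcp_pos"],psi(s))
cv2.imwrite("pics/d.png",crop(c,190,90,200,150,4))
E
```

```text
time_s: 6.25
tcp_pos: [0.5866, 0.01, 0.0698]
ee_rot: [-0.001, 0.706, 0.709, -0.0]
ft_force: [-7.3, 3.7, 10.0]
opening: 0.0151
gripper_force: 59.5
[0.71426435 1.25476702 0.01133312] [-7.41169231  2.70245297 10.59461513] [0.58658548 0.01000224 0.06978389] 1.576427370976324
```

View pics/w3.png

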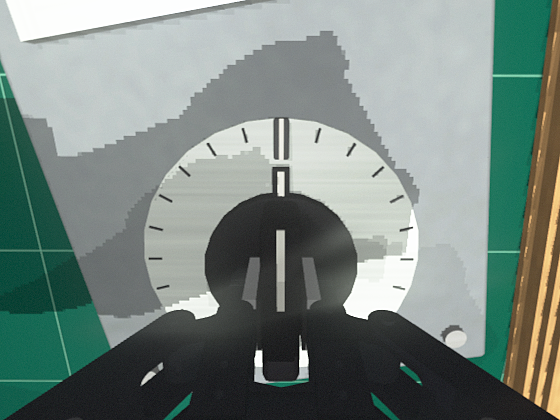

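The pointer (281,180) and lug (282,137) are nearly in line; I'll measure it more finely.

```bash
python3 - <<'E'
from h import *
W,s=pickle.load(open("w3.pkl","rb"))
g=W["color"].astype(float).mean(2)
def cen(r0,r1,dark,z):
    P=[]
    for r in range(r0,r1):
        row=g[r,268:296]; w=np.clip((110-row) if dark else (row-90),0,None)
        P.append(atz(W,268+(w*np.arange(28)).sum()/w.sum(),r,z))
    P=np.array(P);k=np.polyfit(P[:,1],P[:,0],1);return P.mean(0),np.pi/2-np.arctan(k[0])
for n,a in(("lug",(124,152,True,.038)),("nose",(172,192,True,.037)),("barline",(235,300,False,.075))):
    m,t=cen(*a);print(n,np.round(m,4),round(t,4)); 
    print("  from axis",[round(float(np.arctan2(m[1]-y,m[0]-x)),4) for x,y in((.5874,.0083),(.5866,.0095),(.588,.009))])
E
```

```text
lug [0.5862 0.071  0.038 ] 1.5548
  from axis [1.5899, 1.5773, 1.5998]
nose [0.5859 0.0508 0.037 ] 1.6012
  from axis [1.6058, 1.5874, 1.6207]
barline [0.5862 0.0269 0.075 ] 1.5799
  from axis [1.6353, 1.5938, 1.6712]
```

```bash
python3 -m crank '[0,0,0,0,0,0,0,0,0,0,0,0,0,0,0,0,0,0,0,0,0,0,0,0,0,0,-10,0,0,0,0,0,-30,0,0,0,0,0,-40,0,0,0,0,0,-40,0,0,0]' -1
python3 -m crank '[-36,-16,0,0,0,0,-38,-16,0,0,0,0,-38,-16,0,0,0,0,-38,-16,0,0,0,0,-38,-16,0,0,0,0,-38,-16,0,0,0,0,-38,-16,0,0,0,0,-38,-14,0,0,0,0]'
python3 - <<'E'
from h import *
from cell import bot
s=bot.read_state();print(psi(s),delta(s,.463,-.3008,.042,1.246))
c=bot.read_camera("top");pickle.dump(c,open("t1.pkl","wb"))
cv2.imwrite("pics/t1.png",crop(c,260,145,70,65,9))
E
```

```text
time_s: 7.3
tcp_pos: [0.5878, 0.0089, 0.191]
ee_rot: [-0.0, 0.707, 0.708, 0.0]
ft_force: [0.5, 0.3, 0.1]
opening: 0.0857
gripper_force: 0.0
time_s: 8.3
tcp_pos: [0.4616, -0.2945, 0.19]
ee_rot: [0.0, 0.707, 0.707, -0.0]
ft_force: [-0.4, -0.6, -0.7]
opening: 0.0855
gripper_force: 0.0
1.5717496705210072 (array([ -6.3,   1.4, 148. ]), 'az', 0.326)
```

View pics/t1.png

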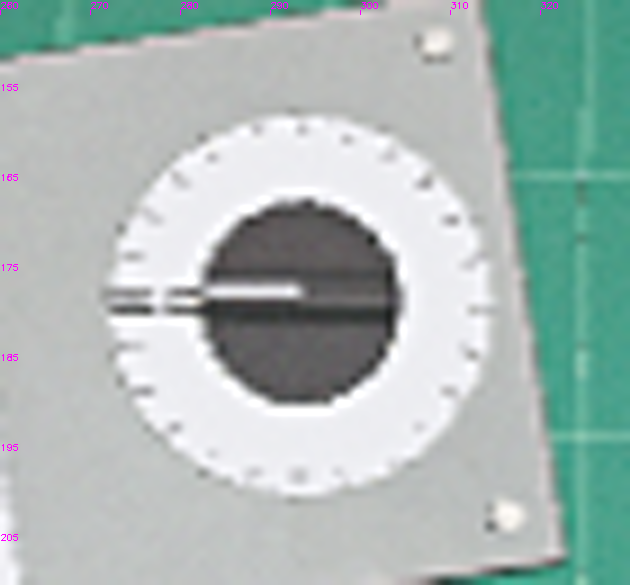

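The knob is released and still lined up: the lug at (274,178.5), the pointer nose and the bar share one row. Now the die grasp.

```bash
python3 -m crank '[-6,1,0,0,0,0.11,0,0,20,0,0,0.11,0,0,28,0,0,0.106,0,0,28,0,0,0,0,0,28,0,0,0,0,0,14,0,0,0,0,0,0,0,0,0,0,0,0,0,0,0]'
python3 - <<'E'
from h import *
c,s=snap("w4");print(s["tcp_pos"],psi(s),delta(s,.463,-.3008,.042,1.246))
E
```

```text
time_s: 9.35
tcp_pos: [0.4637, -0.2994, 0.0722]
ee_rot: [0.001, 0.812, 0.583, 0.0]
ft_force: [0.3, 0.2, 0.6]
opening: 0.0854
gripper_force: 0.0
[ 0.46374692 -0.29953695  0.07228201] 1.2456676132439328 (array([-1.4, -0.3, 30.3]), 'az', -0.0)
```

View pics/w4.png

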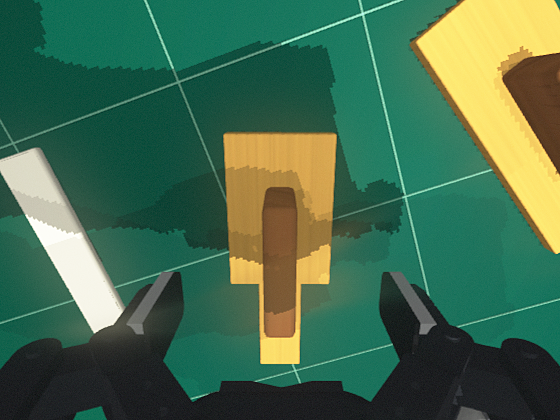

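```bash
python3 -m crank '[-1,0,10,0,0,0,0,0,10,0,0,0,0,0,10,0,0,0,0,0,0,0,0,0,0,0,0,0,0,0,0,0,0,0,0,0,0,0,0,0,0,0,0,0,0,0,0,0]'
python3 -m crank '[0,0,0,0,0,0,0,0,0,0,0,0,0,0,0,0,0,0,0,0,0,0,0,0,0,0,0,0,0,0,0,0,0,0,0,0,0,0,0,0,0,0,0,0,0,0,0,0]' 1
python3 - <<'E' | tail -8
from fit import *
W,s=pickle.load(open("w4.pkl","rb"))
q=[[75,30],[75,-30],[-15,30],[-15,-30],[-75,-13],[-75,13]]
u=np.array([(224,133),(336,133),(230,284),(329,284),(300,363),(261,363)],float)
p,r=fit([(W,q,u)],[.46,-.31,.01,1.25]);print(p,r)
p,r=fit([(W,q[:2]+q[4:],u[[0,1,4,5]])],[.46,-.31,.01,1.25]);print(p,r)
print(atz(W,280,188,.05),atz(W,280,337,.048))
E
```

```text
time_s: 10.4
tcp_pos: [0.463, -0.3003, 0.0414]
ee_rot: [0.0, 0.812, 0.583, 0.0]
ft_force: [-0.5, -0.6, 0.1]
opening: 0.085
gripper_force: 0.0
time_s: 11.4
tcp_pos: [0.4629, -0.3002, 0.0414]
ee_rot: [0.0, 0.812, 0.583, -0.0]
ft_force: [-1.7, 0.6, 5.1]
opening: 0.0149
gripper_force: 59.7
die [ 0.47337304 -0.30654407  0.0354791   1.24631469] 0.23251611303284153
rib top (array([ 0.46336273, -0.29943413,  0.04913372]), np.float64(0.0023887031177982974))
dial (array([0.58732865, 0.00840448, 0.02631862]), np.float64(0.0012623431441219446))
lug (array([0.58715762, 0.07255435, 0.0339036 ]), np.float64(0.0023784517061223617))
nose (array([0.62615187, 0.03766566, 0.0433203 ]), np.float64(0.0011297600709718205))
[ 0.45864729 -0.31393887  0.00932644  1.2463291 ] 0.5128144238563426
[ 0.45882801 -0.31397598  0.00904324  1.2465716 ] 0.4105080304541984
[ 0.47666633 -0.2609352   0.05      ] [ 0.4513686  -0.33570111  0.048     ]
```

Gripped, with 15 mm opening and 60 N. The die's pose is confirmed, so I'll lift and turn it.

```bash
python3 -m crank '[0,0,-8,0,0,0,0,0,-24,0,0,0.089,0,0,-35,0,0,0.16,0,0,-35,0,0,0.18,0,0,-28,0,0,0.18,0,0,0,0,0,0.18,0,0,0,0,0,0.16,0,0,0,0,0,0.14]'
python3 - <<'E'
from h import *
from cell import bot
s=bot.read_state();print(s["tcp_pos"],psi(s),s["ft_force"],delta(s,.5736,.1725,.17,.157))
E
```

```text
time_s: 12.4
tcp_pos: [0.4626, -0.2998, 0.1714]
ee_rot: [-0.0, 0.997, 0.076, -0.0]
ft_force: [0.1, 1.0, -4.6]
opening: 0.0153
gripper_force: 59.0
[ 0.46263804 -0.29983831  0.17136388] 0.1521732245860148 [ 0.11288474  0.95008745 -4.58641078] (array([ 181.3, -450.1,    1.4]), 'az', -0.005)
```

```bash
python3 -m crank '[10,-20,0,0,0,0,12,-30,0,0,0,0,12,-32,0,0,0,0,12,-32,0,0,0,0,12,-32,0,0,0,0,12,-32,0,0,0,0,12,-32,0,0,0,0,12,-32,0,0,0,0]'
python3 -m crank '[12,-32,0,0,0,0,12,-32,0,0,0,0,12,-32,0,0,0,0,12,-30,0,0,0,0,12,-28,0,0,0,0,12,-25,0,0,0,0,9,-18,0,0,0,0,6,-11,0,0,0,-0.005]'
python3 -m crank '[0,0,10,0,0,0,0,0,20,0,0,0,0,0,20,0,0,0,0,0,10,0,0,0,0,0,0,0,0,0,0,0,0,0,0,0,0,0,0,0,0,0,0,0,0,0,0,0]'
python3 - <<'E'
from h import *
c,s=snap("w5");print(s["tcp_pos"],psi(s),s["ft_force"],delta(s,.5736,.1725,.0664,.157))
E
```

```text
time_s: 13.4
tcp_pos: [0.5178, -0.0452, 0.1712]
ee_rot: [-0.0, 0.997, 0.078, -0.0]
ft_force: [-0.1, 0.8, -4.3]
opening: 0.0154
gripper_force: 59.1
time_s: 14.4
tcp_pos: [0.5714, 0.1734, 0.1711]
ee_rot: [-0.0, 0.997, 0.081, -0.0]
ft_force: [-0.4, -0.5, -4.9]
opening: 0.015
gripper_force: 59.1
time_s: 15.4
tcp_pos: [0.5717, 0.1727, 0.1118]
ee_rot: [-0.0, 0.997, 0.081, 0.0]
ft_force: [-0.4, -0.7, -4.0]
opening: 0.0153
gripper_force: 59.0
[0.57160962 0.17267651 0.11167265] 0.16192204771873644 [ 0.18125884 -1.20862274 -4.02144886] (array([ 1.9,  0.5, 45.3]), 'az', 0.005)
```

View pics/w5.png

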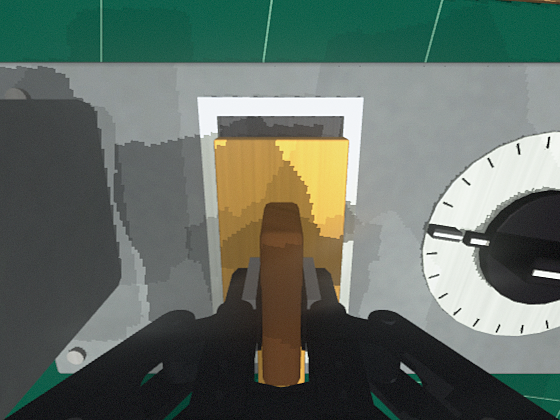

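The die hangs above the recess: its front corners are at (215,139) and (348,139), the recess's far inner corners at (218,116) and (344,116). I'll compare the two in metres.

```bash
python3 - <<'E'
from h import *
W,s=pickle.load(open("w5.pkl","rb"));t=s["tcp_pos"];q=psi(s);R=np.array([[np.cos(q),np.sin(q)],[-np.sin(q),np.cos(q)]])
f=lambda u,v,z:np.round(1000*R@(atz(W,u,v,z)-t)[:2],1)
print("die",f(215,139,.0803),f(348,139,.0803))
for z in(.025,.033):print("recess",z,f(218,116,z),f(344,116,z))
print("white outer",f(197,97,.033),f(364,97,.033))
E
```

```text
die [61.5 27.8] [ 61.4 -30.7]
recess 0.025 [68.2 35.8] [ 68.2 -38.2]
recess 0.033 [68.7 34.4] [ 68.6 -36.8]
white outer [78.9 45.5] [ 78.9 -47.3]
```

Within about 1 mm and square. Lowering.

```bash
python3 -m crank '[1,0,8,0,0,0,0,0,8,0,0,0,0,0,8,0,0,0,0,0,7,0,0,0,0,0,5,0,0,0,0,0,4,0,0,0,0,0,2,0,0,0,0,0,0,0,0,0]'
python3 -m crank '[0,0,1,0,0,0,0,0,1,0,0,0,0,0,1,0,0,0,0,0,0,0,0,0,0,0,0,0,0,0,0,0,0,0,0,0,0,0,0,0,0,0,0,0,0,0,0,0]'
```

```text
time_s: 16.45
tcp_pos: [0.5724, 0.1727, 0.0692]
ee_rot: [0.0, 0.997, 0.081, -0.0]
ft_force: [-0.0, -0.2, -4.5]
opening: 0.0153
gripper_force: 59.2
time_s: 17.45
tcp_pos: [0.5725, 0.1728, 0.0664]
ee_rot: [-0.0, 0.997, 0.081, 0.0]
ft_force: [-1.5, 0.7, 1.1]
opening: 0.015
gripper_force: 60.0
```

Contact is showing at the expected height. I'll press half a millimetre more, then release.

```bash
python3 -m crank '[0,0,0.5,0,0,0,0,0,0,0,0,0,0,0,0,0,0,0,0,0,0,0,0,0,0,0,0,0,0,0,0,0,0,0,0,0,0,0,0,0,0,0,0,0,0,0,0,0]'
python3 -m crank '[0,0,0,0,0,0,0,0,0,0,0,0,0,0,0,0,0,0,0,0,0,0,0,0,0,0,-3,0,0,0,0,0,-10,0,0,0,0,0,-20,0,0,0,0,0,-30,0,0,0]' -1
python3 -m crank '[0,0,-30,0,0,0,0,0,-30,0,0,0,0,0,-20,0,0,0,0,0,0,0,0,0,0,0,0,0,0,0,0,0,0,0,0,0,0,0,0,0,0,0,0,0,0,0,0,0]'
python3 - <<'E'
from h import *
c,s=snap("w6")
from cell import bot
t=bot.read_camera("scene")
cv2.imwrite("pics/f.png",np.vstack([np.hstack([cv2.resize(c["color"][:,:,::-1],(400,300)),cv2.resize(t["color"][150:330,230:470,::-1],(400,300),interpolation=cv2.INTER_CUBIC)])]))
E
```

```text
time_s: 18.45
tcp_pos: [0.5725, 0.1728, 0.0664]
ee_rot: [-0.0, 0.997, 0.081, 0.0]
ft_force: [-2.9, -0.3, 7.7]
opening: 0.0151
gripper_force: 61.1
time_s: 19.45
tcp_pos: [0.5721, 0.1726, 0.1294]
ee_rot: [0.0, 0.997, 0.081, -0.001]
ft_force: [0.2, 0.7, -0.4]
opening: 0.0857
gripper_force: 0.0
time_s: 20.45
tcp_pos: [0.5723, 0.1727, 0.2083]
ee_rot: [0.0, 0.997, 0.081, -0.0]
ft_force: [-0.7, -0.5, -0.9]
opening: 0.0851
gripper_force: 0.0
```

View pics/f.png

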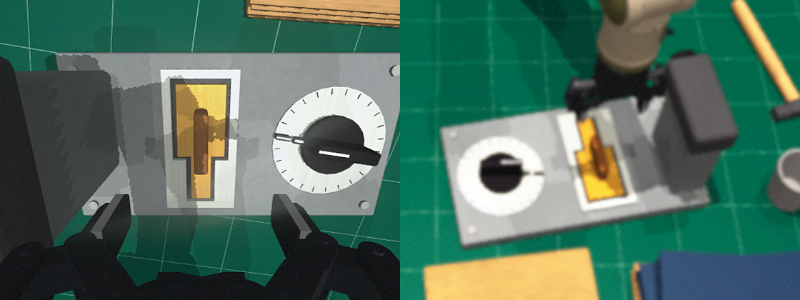

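The die lies flat in the recess, with an even gap all round in the left view (about 168–240, 80–200). The pointer still meets the lug at (290,137), and the robot is clear.

```bash
python3 -c "
from cell import bot
print(bot.hand_in())"
```

```text
the job is handed in; nothing more can be done
None
```

The job is handed in at about 20 s: the knob pointer lines up with the index lug to within about 0.01 rad, the narrow-ended die lies flat and fully down in its recess, and I moved nothing else.

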